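Proof pull on a loop set in filler

TASK

The steel loop has been set in filler on the sample slab and now gets its proof pull. Lift the spring gauge up off its peg on the rail, catch its hook under the bar of the loop and pull straight up until the broad dark band on the gauge's rod has just come fully out of the case, never so far that the narrow ring above it comes out as well. Finish while holding the pull steady there with the gauge upright, and leave the other things on the bench where they stand.

Things in the scene. Friction and masses are not known exactly. Their poses are not given: they have to be found in the camera images.
- spring_gauge: Tubular spring gauge, loose, about 0.2 kg, hanging upright on one of the rail's two pegs. Case: aluminium with black ends, rounded box 24 (x) x 32 (y) x 95 mm (z). Origin: centre of the case's underside (its mouth, where the rod comes out downward); z points up along the case. Shackle on top, rod and hook below.
- gauge_grip (a point): Where to grip the gauge, from above: on the case's axis, 8 mm below its top (z = 87 in the gauge's frame). The fingers close along y on faces 32 mm apart. Axes as the gauge.
- shackle (a point): Underside of the top bar of the gauge's shackle, which rests on the peg: on the gauge's axis, 28 mm above the case's top. The shackle is a flat steel stirrup 7 (x) x 32 (y) x 32 mm (z); its opening, 26 mm wide and 28 mm high, has the peg passing through it along x. Axes as the gauge.
- gauge_rod (a joint): How far the 12 mm rod is out of the case, m: 0 at rest, 0.075 at the end stop. Spring: 2.8 N preload plus 280 N/m (about 16 N at the mark). A broad dark band, 7 mm wide, and 14 mm higher a narrow dark ring, 2 mm, are hidden in the case at rest: the band shows from 0.039 and is fully out at 0.046; the ring shows from 0.060 and is fully out at 0.062.
- hook_seat (a point): Centre of an 8 mm bar lying in the gauge's hook: on the axis, 50 mm below the case's mouth at rest; goes with the rod. J-hook of 6 mm bar in the gauge's x-z plane, shank at +x, lowest point 10 mm below this. Its mouth opens to the gauge's -x, from 13 mm (top of its tip) to 35 mm (ferrule) above this: move the gauge to its own -x to bring the bar in, then raise it. Tip at x = -19.
- peg_rail: Wooden peg rail, fixed: base 130 x 270 x 18 mm, two posts, batten (top z = 248 mm, front x = -31). Origin on the bench between the posts. Two 8 mm steel pegs stick out to -x at y = -70 and +70, top at z = 235, from x = -31 to -120; each has an upturned tip 10 mm above the peg's top. The gauge hangs on one at about x = -78, a roll of tape on the other.
- sample_slab: Concrete sample slab 110 (x) x 130 (y) x 35 mm (z), heavy, does not shift, lying on the bench, with a white filled patch and a steel loop screwed down in its middle. Origin: centre of its underside.
- loop_bar (a point): Middle of the level top bar of the steel loop on the slab, on the bar's centre line, 48 mm above the slab's top and 83 mm above the bench. The bar is 8 mm round and runs along this frame's y (x is level and square to it). Loop 40 mm wide inside, on a plate 34 x 86 x 4 mm; 40 mm free under the bar.
- hung_tape: Roll of masking tape, 104 mm across and 24 mm wide, hung on the other peg, fixed there; origin at the centre of one of its faces.
- sander: White sanding block 64 x 102 x 26 mm lying on the bench in front of the rail, loose bystander; origin under its middle.
- green_tin: Small round tin with a green side, 63 mm across, 51 mm high, standing between the slab and the rail, loose bystander; origin at the centre of its underside.
- blue_tin: Small round tin with a blue side, 67 mm across, 59 mm high, at the back of the bench, loose bystander; origin at the centre of its underside.
- black_tub: Black tub with a red lid, 125 mm across, 124 mm high, at the back of the bench behind the slab, loose bystander; origin at the centre of its underside.
There are look-alikes about, which are no part of the job. Of the things that look like the spring_gauge, the larger one is meant.

How it is judged:
By the outcome, as a careful person would: the job done as asked, in the order asked, and still so for the second after the job is handed in, while the arm keeps its last pose, push and grip.
It also fails if it takes over 51 s, if anything falls off the work surface, if the arm or the gripper's body presses on something with over 40 N, if the wrist force passes 120 N, or if a joint passes its speed limit or range.

ROBOT

A 7-joint arm with a two-finger parallel gripper is mounted at the origin on the work surface; the furniture and walls round the work are solid. World frame = base frame: x ahead of the robot, y to its left, z up, the work surface at z = 0. Lengths are in m, angles in rad, forces in N, time in s.
With the tool pointing down it reaches from about 0.425 to 0.8 m from the base axis. Payload 8.3 kg.
Tool frame: the origin (TCP) lies midway between the tips of the shut fingers; the grasp point (between the pads) lies 19 mm behind it (r.hold_point_z is the distance from the TCP to the grasp point, in m); z points along the fingers, y is the line along which they close (so a half turn about z gives the same grasp; the last joint's range is limited). The gripper opens to 85 mm and grips with 20 to 120 N. Pads are 22 mm wide; open, the fingers measure 114 mm over their backs; the gripper's body (76 mm by 85 mm) begins 54 mm behind the grasp point. The pads swing forward as they close: fully open they stand 13 mm farther back than shut.
Start: joints at [1.173, 0.383, 0.016, 1.37, -0.006, 1.388, -0.046], TCP at [0.205, -0.59, 0.231] pointing down, gripper open.
Joint ranges: [-2.95, 2.95], [-0.25, 2.06], [-1.52, 1.56], [0.18, 2.33], [-1.44, 4.58], [0.02, 2.06], [-3.01, 3.01]. Speed limits (rad/s): [2.39, 2.39, 3.01, 3.01, 3.14, 3.14, 3.14].

INTERFACE

Orientations are given as a unit quaternion [x, y, z, w].
In Python, from workcell import monitor, optics, ticket, r gives the robot as it stands.
- The arm moves only by the shell command python3 -m inch 'ROWS' [FORCE]. ROWS is a JSON object whose one key "motion" holds a list of rows, each a list of 3 entries, a list of its own where there are three numbers: the shift along the tool's x, y, z in units of 40 mm (1.0 is 40 mm), then the turn, a rotation vector about the tool's x, y, z in degrees, then the opening, from 0 (shut) to 1 (fully open). In form: {"motion": [[[dx, dy, dz], [rx, ry, rz], hand], ...]}. A call has 1 to 5 rows; each row shifts and turns the commanded pose from where the row before left it, along the tool's axes as they then stand; what a row does not reach is not made up. A row lasts 1/12 s, in which the tool goes at most 41.7 mm and 7.16 degrees, less where a joint would pass 70% of its speed; a pose out of reach is approached as far as the arm can. A call is refused whole if a number of a shift passes 1 or a number of a turn 7.16, either way. A call with a gripper value outside its range is refused whole. The fingers move at their own pace and stop on an object; FORCE is the grip in N (left out, the last holds). Time passes only in rows, so rows that do not move let the fingers close. It gives the time, the measured TCP pose, the force, the opening and the grip force at its end, in the units of the state.
- monitor.sense(): the state, without advancing time (a new reading comes with each control period).
- optics.read_camera(name): name is "side" or "top"; returns a dict with "frame" (420x560x3 uint8, red, green, blue), "depth" (420x560 float32, m along the optical axis (not along the pixel's ray), 0 where there is no reading), "fx", "fy", "cx", "cy" (pixels), "view" (4x4, takes a point from world to camera coordinates). Camera axes: x right, y down, z forward; pixel columns grow to the right and rows downward; lengths in m; the calibration is good to about 2 mm. A picture is of the moment at which its call begins.
- ticket.job_done(): hands the job in; it is judged then, once.
The state is a dict: "t": time; "joints": joint angles; "joint_velocities": joint speeds; "effort": joint torques, N m; "tcp_pos": TCP position; "eef_rot": TCP orientation; "contact_force": force on the tool from outside, world axes, zero at the start; "ft_torque": the same for the moment, N m; "gripper_width": opening from 0.0 (shut) to 1.0 (fully open); "grip_force": force on a finger pad.
Only numpy, scipy, OpenCV 4.12 (cv2) and the standard library are available. Lean on these libraries where they do the work, as an engineer would, in place of code of your own. Each camera call takes 0.05 s, during which the arm holds its last target. There are 200 camera calls.

## Working session

There is one attempt and no reset: what is moved stays moved. The work goes in short steps, Python scripts to look and compute and a shell command to move; the robot and the scene stay as the last step left them, time stands still between calls to the robot, and variables do not carry over. Pictures are saved under pics/ and viewed, at most 10 in all, crops included, and the job is handed in when it is done.

```bash
ls; mkdir -p pics; cat > h.py <<'E'
import numpy as np, cv2
from workcell import monitor, optics, ticket, r
def snap(n):
    c=optics.read_camera(n); return c
def save(c,fn,box=None,s=1):
    f=c["frame"][:,:,::-1]
    if box: f=f[box[1]:box[3],box[0]:box[2]]
    cv2.imwrite("pics/"+fn,cv2.resize(np.ascontiguousarray(f),None,fx=s,fy=s,interpolation=cv2.INTER_CUBIC))
def pt(c,u,v,d=None):
    if d is None: d=float(c["depth"][int(v),int(u)])
    p=np.array([(u-c["cx"])/c["fx"]*d,(v-c["cy"])/c["fy"]*d,d,1])
    return (np.linalg.inv(c["view"])@p)[:3]
def proj(c,P):
    q=c["view"]@np.append(P,1); return np.array([c["fx"]*q[0]/q[2]+c["cx"],c["fy"]*q[1]/q[2]+c["cy"]])
E
python3 - <<'E'
from h import *
import pickle
for n in("side","top"):
    c=snap(n); save(c,n+"0.png"); pickle.dump(c,open(n+"0.pkl","wb"))
    print(n,np.linalg.inv(c["view"]).round(3),c["fx"],c["cx"],c["cy"])
s=monitor.sense(); print(s, r.hold_point_z)
E
```

```text
pics
side [[ 0.557  0.655 -0.511  1.023]
 [ 0.83  -0.447  0.333 -0.281]
 [-0.011 -0.609 -0.793  1.061]
 [ 0.     0.     0.     1.   ]] 515.1562986753449 269.62547758004064 214.3639026800566
top [[-0.079 -0.977  0.199  0.278]
 [-0.997  0.077 -0.02   0.107]
 [ 0.004 -0.2   -0.98   1.008]
 [ 0.     0.     0.     1.   ]] 438.20080024875324 280.09934884962325 214.08479020382995
{'t': 0.1, 'joints': array([ 1.1730764 ,  0.38413228,  0.01638156,  1.37103822, -0.00629636,
        1.38820034, -0.04650651]), 'joint_velocities': array([-1.46677358e-03, -2.02256412e-03, -7.55244721e-04, -3.62338443e-03,
       -6.70841026e-04,  4.19404100e-05, -9.57785230e-04]), 'effort': array([ 2.93204954e-03, -6.29135585e+01,  8.47531334e-01, -3.72755456e+01,
        1.68346893e-02,  1.04501037e-02, -1.03191388e-05]), 'tcp_pos': array([ 0.20525806, -0.58985866,  0.23039741]), 'eef_rot': array([ 9.86014982e-01,  1.66654455e-01, -1.58591954e-04, -8.49728797e-04]), 'contact_force': array([ 0.79654939, -0.17841382,  0.19922012]), 'ft_torque': array([-0.0379386 ,  0.03285743,  0.02206816]), 'grip_force': 0.0, 'gripper_width': 0.9968660968527455} 0.0187
```

View pics/side0.png

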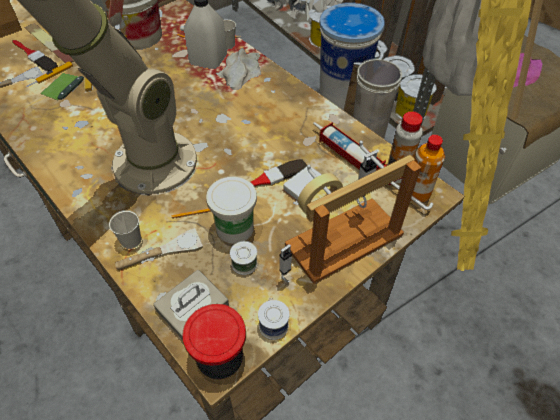

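View pics/top0.png

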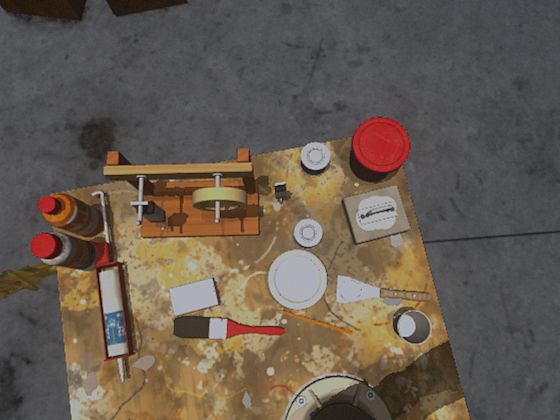

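Top view: rail at (180,195), with tape on the peg at (218,200) and a dark object on the peg at (140,205). There is a small black object at (280,190), the slab with its loop at (377,212), the green tin at (307,233), the blue tin at (316,157), the tub at (380,148) and the sander at (194,296). The gauge candidates are the one on the left peg (140,205) and the small one at (280,190). I'll enlarge these.

```bash
python3 - <<'E'
from h import *
import pickle
t=pickle.load(open("top0.pkl","rb"));s=pickle.load(open("side0.pkl","rb"))
f=lambda c,b,k:cv2.resize(np.ascontiguousarray(c["frame"][b[1]:b[3],b[0]:b[2],::-1]),None,fx=k,fy=k,interpolation=cv2.INTER_CUBIC)
a=f(t,(95,140,295,240),4)  # 800x400
cv2.imwrite("pics/a.png",a)
b=f(s,(270,140,430,300),3.7); cv2.imwrite("pics/b.png",b)
E
```

```text
(no output)
```

View pics/a.png

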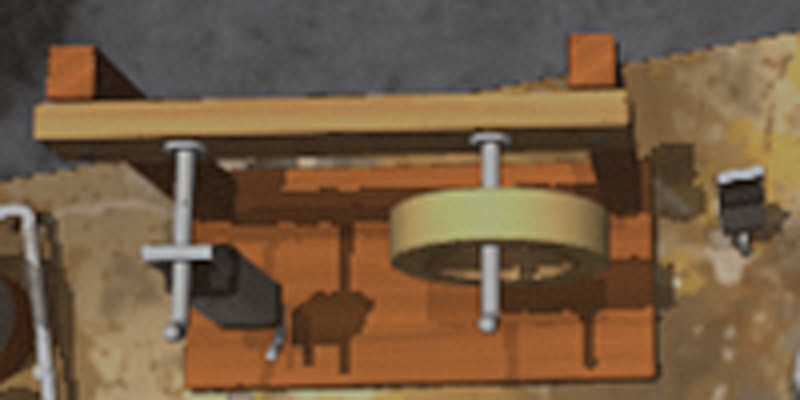

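View pics/b.png

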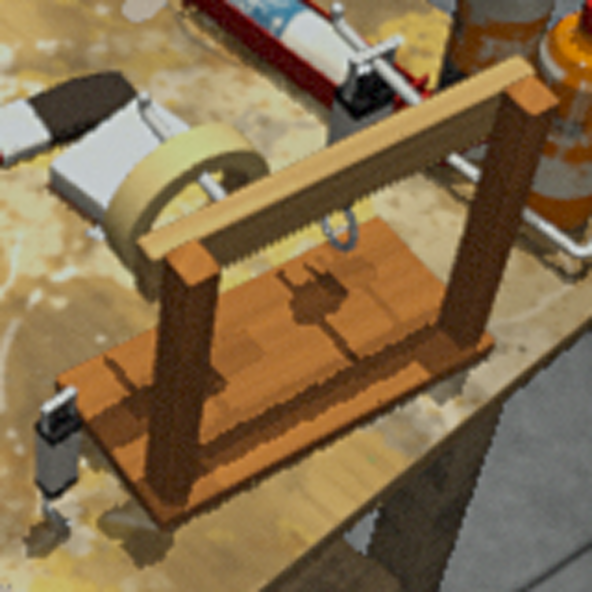

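The larger gauge hangs on the left (+y) peg: its shackle bar runs from (130.5,203) to (148,203) in the top view. The look-alike at (280,190) is clearly smaller, so the one on the peg is meant. Next I'll measure the gauge, peg and loop.

```bash
python3 - <<'E'
from h import *
import pickle
t=pickle.load(open("top0.pkl","rb"));s=pickle.load(open("side0.pkl","rb"))
def cloud(c):
    v,u=np.mgrid[0:420,0:560]; d=c["depth"].astype(float)
    P=np.stack([(u-c["cx"])/c["fx"]*d,(v-c["cy"])/c["fy"]*d,d,np.ones_like(d)],-1)@np.linalg.inv(c["view"]).T
    P=P[...,:3]; P[d==0]=np.nan; return P
for n,c in(("top",t),("side",s)):
    P=cloud(c); np.save(n+".npy",P)
T=np.load("top.npy");S=np.load("side.npy")
def show(n,P,m):
    Q=P[m]; 
    if len(Q)<3: print(n,len(Q));return
    w=np.linalg.svd(Q[:,:2]-Q[:,:2].mean(0))[2][0] if len(Q)<3000 else [0,0]
    print(n,len(Q),"med",np.median(Q,0).round(4),"min",Q.min(0).round(4),"max",Q.max(0).round(4),"dir",np.round(w,3), "mid",((Q.min(0)+Q.max(0))/2).round(4))
def win(P,a,b,c,d):
    m=np.zeros(P.shape[:2],bool); m[b:d,a:c]=1; return m
for nm,P,w in(("top",T,(340,180,412,248)),("side",S,(155,270,230,330))):
    W=win(P,*w)
    show(nm+" loopbar",P,W&(P[...,2]>.075)&(P[...,2]<.095))
    show(nm+" slabtop",P,W&(abs(P[...,2]-.035)<.004))
W=win(T,95,140,180,240)
show("peg+shackle",T,W&(T[...,2]>.22)&(T[...,2]<.245)&(T[...,0]<.62))
show("shackle bar",T,win(T,128,199,150,208)&(T[...,2]>.225))
show("peg L",T,win(T,134,178,146,200)&(abs(T[...,2]-.235)<.02))
show("peg R",T,win(T,212,178,224,224)&(abs(T[...,2]-.235)<.015))
show("batten",T,win(T,100,160,260,185)&(abs(T[...,2]-.248)<.006))
show("side case",S,win(S,355,145,382,185)&(S[...,2]>.1))
for u,v in((130.5,203),(139.5,203),(147,203),(140.8,180),(140,190),(138.5,218),(138,222)): print(u,v,T[int(v),int(u)].round(4))
show("tinG",T,win(T,290,215,325,250)&(T[...,2]>.045)&(T[...,2]<.06))
show("small",T,win(T,270,175,292,205)&(T[...,2]>.03))
print(proj(s,[.5,.4,0]))
E
```

```text
top loopbar 86 med [ 0.4601 -0.1297  0.0845] min [ 0.4534 -0.1556  0.0768] max [ 0.4684 -0.1049  0.0902] dir [-0.174  0.985] mid [ 0.4609 -0.1302  0.0835]
top slabtop 2296 med [ 0.4571 -0.1308  0.0348] min [ 0.3968 -0.2033  0.0311] max [ 0.5243 -0.0594  0.039 ] dir [-0.169  0.986] mid [ 0.4605 -0.1314  0.035 ]
side loopbar 92 med [ 0.4668 -0.1361  0.085 ] min [ 0.4578 -0.159   0.0753] max [ 0.4744 -0.1076  0.0915] dir [ 0.179 -0.984] mid [ 0.4661 -0.1333  0.0834]
side slabtop 1530 med [ 0.4601 -0.1355  0.0359] min [ 0.4014 -0.2035  0.031 ] max [ 0.5153 -0.0602  0.039 ] dir [-0.01 -1.  ] mid [ 0.4584 -0.1318  0.035 ]
peg+shackle 683 med [0.5237 0.3417 0.2347] min [0.4342 0.2691 0.2201] max [0.5711 0.4033 0.245 ] dir [-0.881 -0.472] mid [0.5027 0.3362 0.2325]
shackle bar 98 med [0.4737 0.3414 0.2377] min [0.4678 0.3256 0.2302] max [0.4835 0.3581 0.2421] dir [0.059 0.998] mid [0.4756 0.3418 0.2361]
peg L 117 med [0.5044 0.3399 0.2336] min [0.4824 0.3336 0.2158] max [0.5277 0.3565 0.2373] dir [-0.998 -0.062] mid [0.505  0.3451 0.2265]
peg R 305 med [0.4741 0.2019 0.2449] min [0.4267 0.18
[... 198 characters left out ...]
d [0.5361 0.2691 0.2472]
side case 685 med [0.4913 0.3269 0.234 ] min [0.4421 0.2505 0.1539] max [0.5493 0.3592 0.2513] dir [ 0.759 -0.651] mid [0.4957 0.3048 0.2026]
130.5 203 [ 0.5378  0.4376 -0.002 ]
139.5 203 [0.4745 0.3425 0.2394]
147 203 [0.4735 0.3283 0.239 ]
140.8 180 [0.5182 0.3409 0.2365]
140 190 [0.4998 0.3417 0.235 ]
138.5 218 [0.4481 0.3461 0.2349]
138 222 [0.4388 0.3433 0.2444]
tinG 601 med [0.4261 0.0292 0.0489] min [ 0.3957 -0.0021  0.045 ] max [0.4575 0.0603 0.056 ] dir [-0.917  0.399] mid [0.4266 0.0291 0.0505]
small 179 med [0.5126 0.0844 0.1115] min [0.5091 0.0716 0.0309] max [0.5228 0.0955 0.14  ] dir [-0.078  0.997] mid [0.516  0.0835 0.0855]
[379.62878194 213.90557366]
```

```bash
cat >> h.py <<'E'
from scipy.spatial.transform import Rotation as R
def go(target,yaw=None):
    s=monitor.sense(); Rm=R.from_quat(s["eef_rot"]).as_matrix()
    th=np.degrees(np.arctan2(Rm[1,0],Rm[0,0]))
    if yaw is not None: print("turn about tool z:",round(th-yaw,2))
    print("t",round(s["t"],2),"tcp",s["tcp_pos"].round(4),"th",th.round(2),"zax",Rm[:,2].round(3),"w",round(s["gripper_width"],3),"F",s["contact_force"].round(1),"grip",round(s["grip_force"],1))
    print("shift units (present axes):",(Rm.T@(np.array(target)-s["tcp_pos"])/.04).round(3))
E
python3 - <<'E'
import numpy as np
T=np.load("top.npy")
m=(T[...,1]>.38)&(T[...,2]>.1); print("bottles",T[m].min(0),T[m].max(0))
E
a='[[0,0,-0.35],[0,0,4.5],1]'
python3 -m inch '{"motion": [[[0,0,-0.4],[0,0,4.5],1],[[0,0,-0.4],[0,0,4.5],1],[[0,0,-0.4],[0,0,4.5],1],[[0,0,-0.4],[0,0,4.5],1],[[0,0,-0.4],[0,0,4.6],1]]}' 60
python3 -m inch '{"motion": [[[0.4,-0.63,0],[0,0,0],1],[[0.4,-0.63,0],[0,0,0],1],[[0.4,-0.63,0],[0,0,0],1],[[0.4,-0.63,0],[0,0,0],1],[[0.4,-0.63,0],[0,0,0],1]]}'
python3 -m inch '{"motion": [[[0.4,-0.63,0],[0,0,0],1],[[0.4,-0.63,0],[0,0,0],1],[[0.4,-0.63,0],[0,0,0],1],[[0.4,-0.63,0],[0,0,0],1],[[0.4,-0.63,0],[0,0,0],1]]}'
python3 -c "
from h import *; go([.55,-.1,.31],-3.4)"
```

```text
bottles [0.38449938 0.38000575 0.10006571] [0.57212322 0.55993914 0.25193065]
t: 0.52
tcp_pos: [0.2053, -0.59, 0.3115]
eef_rot: [0.999, -0.032, -0.0, -0.001]
contact_force: [-0.5, 0.2, 1.0]
gripper_width: 1.0
grip_force: 0.0
t: 0.93
tcp_pos: [0.2933, -0.4679, 0.3109]
eef_rot: [1.0, -0.03, -0.0, -0.0]
contact_force: [0.3, -0.5, -0.6]
gripper_width: 1.003
grip_force: 0.0
t: 1.35
tcp_pos: [0.3806, -0.3468, 0.311]
eef_rot: [1.0, -0.03, -0.0, -0.0]
contact_force: [1.1, -0.6, -0.3]
gripper_width: 0.998
grip_force: 0.0
turn about tool z: -0.02
t 1.35 tcp [ 0.3806 -0.3468  0.311 ] th -3.42 zax [-0.  0. -1.] w 0.998 F [ 1.1 -0.6 -0.3] grip 0.0
shift units (present axes): [ 3.86  -6.411  0.026]
```

```bash
python3 -m inch '{"motion": [[[0.4,-0.63,0],[0,0,0],1],[[0.4,-0.63,0],[0,0,0],1],[[0.4,-0.63,0],[0,0,0],1],[[0.4,-0.63,0],[0,0,0],1],[[0.4,-0.63,0],[0,0,0],1]]}' >/dev/null
python3 -m inch '{"motion": [[[0.37,-0.63,0],[0,0,0],1],[[0.37,-0.63,0],[0,0,0],1],[[0.37,-0.63,0],[0,0,0],1],[[0.37,-0.63,0],[0,0,0],1],[[0.37,-0.63,0],[0,0,0],1]]}' >/dev/null
python3 -m inch '{"motion": [[[-0.13,-0.55,0],[0,0,0],1],[[-0.13,-0.55,0],[0,0,0],1],[[-0.13,-0.55,0],[0,0,0],1],[[-0.13,-0.55,0],[0,0,0],1],[[-0.13,-0.55,0],[0,0,0],1]]}' >/dev/null
python3 -m inch '{"motion": [[[-0.13,-0.55,0],[0,0,0],1],[[-0.13,-0.55,0],[0,0,0],1],[[-0.13,-0.55,0],[0,0,0],1],[[-0.13,-0.55,0],[0,0,0],1],[[-0.13,-0.55,0],[0,0,0],1]]}' >/dev/null
python3 -m inch '{"motion": [[[-0.13,-0.55,0],[0,0,0],1],[[-0.13,-0.55,0],[0,0,0],1],[[-0.13,-0.55,0],[0,0,0],1],[[-0.13,-0.55,0],[0,0,0],1],[[-0.13,-0.55,0],[0,0,0],1]]}' >/dev/null
python3 -m inch '{"motion": [[[-0.13,-0.5,0],[0,0,0],1],[[-0.13,-0.5,0],[0,0,0],1],[[-0.13,-0.5,0],[0,0,0],1],[[-0.13,-0.5,0],[0,0,0],1],[[-0.13,-0.5,0],[0,0,0],1]]}' >/dev/null
python3 -c "
from h import *; go([.475,.342,.18],-3.4)
c=snap('side'); save(c,'s1.png',(290,80,450,230),3.5)"
```

```text
turn about tool z: -0.03
t 3.85 tcp [0.4703 0.3303 0.3109] th -3.43 zax [-0.001 -0.    -1.   ] w 1.001 F [0.8 0.2 0.4] grip 0.0
shift units (present axes): [ 0.103 -0.3    3.272]
```

View pics/s1.png

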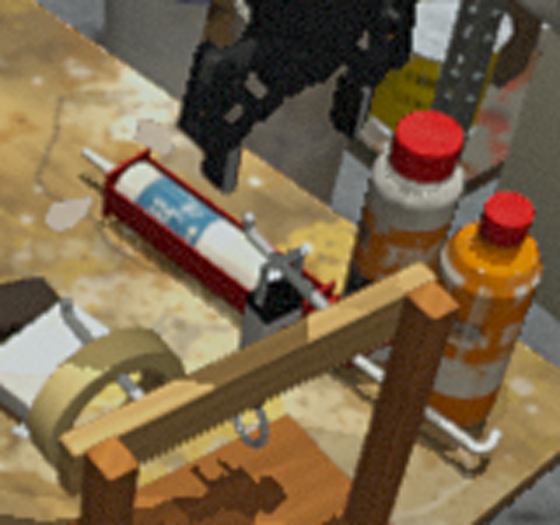

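The open fingers straddle the gauge from above, and the case is at about (275,310) in the crop. Now I'll centre, descend and grip.

```bash
python3 -m inch '{"motion": [[[0.05,-0.15,0],[0,0,0],1],[[0.05,-0.15,0],[0,0,0],1],[[0,0,0.4],[0,0,0],1],[[0,0,0.4],[0,0,0],1],[[0,0,0.4],[0,0,0],1]]}' >/dev/null
python3 -m inch '{"motion": [[[0,0,0.4],[0,0,0],1],[[0,0,0.4],[0,0,0],1],[[0,0,0.4],[0,0,0],1],[[0,0,0.4],[0,0,0],1],[[0,0,0.3],[0,0,0],1]]}'
python3 -m inch '{"motion": [[[0,0,0.15],[0,0,0],1],[[0,0,0],[0,0,0],1],[[0,0,0],[0,0,0],0.3],[[0,0,0],[0,0,0],0.3],[[0,0,0],[0,0,0],0.3]]}' 70
python3 -m inch '{"motion": [[[0,0,0],[0,0,0],0.2],[[0,0,0],[0,0,0],0.2],[[0,0,0],[0,0,0],0.2],[[0,0,0],[0,0,0],0.2],[[0,0,0],[0,0,0],0.2]]}'
python3 -c "
from h import *; go([.475,.342,.18],-3.4)"
```

```text
t: 4.73
tcp_pos: [0.476, 0.3399, 0.1857]
eef_rot: [1.0, -0.031, -0.0, 0.001]
contact_force: [0.2, 0.4, 0.2]
gripper_width: 1.0
grip_force: 0.0
t: 5.15
tcp_pos: [0.4758, 0.3417, 0.1825]
eef_rot: [1.0, -0.03, 0.001, -0.001]
contact_force: [-0.4, -0.4, 0.7]
gripper_width: 0.602
grip_force: 0.0
t: 5.57
tcp_pos: [0.4758, 0.3417, 0.1822]
eef_rot: [1.0, -0.03, 0.001, -0.001]
contact_force: [0.3, -0.2, 5.5]
gripper_width: 0.361
grip_force: 69.1
turn about tool z: -0.02
t 5.57 tcp [0.4758 0.3417 0.1822] th -3.42 zax [ 0.001  0.001 -1.   ] w 0.361 F [ 0.3 -0.2  5.5] grip 69.1
shift units (present axes): [-0.02  -0.006  0.055]
```

```bash
python3 -m inch '{"motion": [[[0,0,-0.1],[0,0,0],0.2],[[0,0,-0.1],[0,0,0],0.2],[[0,0,-0.1],[0,0,0],0.2],[[0,0,-0.08],[0,0,0],0.2],[[0,0,0],[0,0,0],0.2]]}' 80
python3 -c "
from h import *; go([.475,.342,.18],-3.4)
c=snap('side'); save(c,'s2.png',(310,110,430,220),5)"
```

```text
t: 5.98
tcp_pos: [0.4755, 0.3415, 0.1972]
eef_rot: [1.0, -0.03, 0.0, -0.0]
contact_force: [0.6, 0.4, -1.7]
gripper_width: 0.363
grip_force: 79.2
turn about tool z: -0.01
t 5.98 tcp [0.4755 0.3415 0.1972] th -3.41 zax [ 0.001  0.    -1.   ] w 0.363 F [ 0.6  0.4 -1.7] grip 79.2
shift units (present axes): [-0.014 -0.012  0.431]
```

View pics/s2.png

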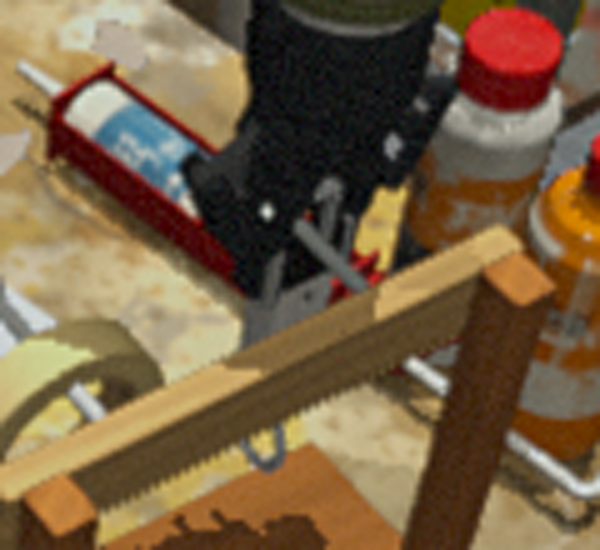

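The gauge is lifted: its weight shows in the force, the peg passes through the shackle at (310,235), and the hook is at (265,445). Now I'll slide it off along its -x.

```bash
python3 -m inch '{"motion": [[[-0.2,0,0],[0,0,0],0.2],[[-0.2,0,0],[0,0,0],0.2],[[-0.2,0,0],[0,0,0],0.2],[[-0.2,0,0],[0,0,0],0.2],[[-0.2,0,0],[0,0,0],0.2]]}'
python3 -m inch '{"motion": [[[-0.2,0,0],[0,0,0],0.2],[[-0.2,0,0],[0,0,0],0.2],[[-0.2,0,0],[0,0,0],0.2],[[0,0,0],[0,0,0],0.2]]}'
python3 -c "
from h import *; go([.475,.342,.18],-3.4)"
```

```text
t: 6.45
tcp_pos: [0.4341, 0.3439, 0.1966]
eef_rot: [1.0, -0.029, 0.0, 0.0]
contact_force: [-0.0, -0.7, -2.4]
gripper_width: 0.364
grip_force: 79.3
t: 6.78
tcp_pos: [0.4095, 0.3458, 0.1968]
eef_rot: [1.0, -0.029, -0.0, -0.0]
contact_force: [-0.3, 0.4, -2.8]
gripper_width: 0.362
grip_force: 79.3
turn about tool z: 0.1
t 6.78 tcp [0.4095 0.3458 0.1968] th -3.3 zax [-0.  0. -1.] w 0.362 F [-0.3  0.4 -2.8] grip 79.3
shift units (present axes): [1.64 0.   0.42]
```

```bash
python3 -m inch '{"motion": [[[0,0,-0.6],[0,0,0],0.2],[[0,0,-0.6],[0,0,0],0.2],[[0,0,-0.6],[0,0,0],0.2],[[0,0,-0.6],[0,0,0],0.2],[[0,0,-0.6],[0,0,0],0.2]]}' >/dev/null
python3 -m inch '{"motion": [[[0,0,0],[0,0,-3.3],0.2],[[0,0,0],[0,0,-3.3],0.2],[[0,0,0],[0,0,-3.3],0.2],[[0,0,0],[0,0,-3.4],0.2],[[0,0,0],[0,0,0],0.2]]}'
python3 -m inch '{"motion": [[[-0.06,0.51,0],[0,0,0],0.2],[[-0.06,0.51,0],[0,0,0],0.2],[[-0.06,0.51,0],[0,0,0],0.2],[[-0.06,0.51,0],[0,0,0],0.2],[[-0.06,0.51,0],[0,0,0],0.2]]}' >/dev/null
python3 -m inch '{"motion": [[[-0.06,0.51,0],[0,0,0],0.2],[[-0.06,0.51,0],[0,0,0],0.2],[[-0.06,0.51,0],[0,0,0],0.2],[[-0.06,0.51,0],[0,0,0],0.2],[[-0.06,0.51,0],[0,0,0],0.2]]}' >/dev/null
python3 -c "
from h import *; go([.498,-.126,.317],10)"
```

```text
t: 7.62
tcp_pos: [0.4117, 0.345, 0.3165]
eef_rot: [0.996, 0.087, 0.0, -0.0]
contact_force: [0.1, 0.3, -2.4]
gripper_width: 0.36
grip_force: 79.7
turn about tool z: -0.25
t 8.45 tcp [0.4228 0.139  0.3167] th 9.75 zax [ 0.001  0.    -1.   ] w 0.365 F [ 0.1 -1.  -1.2] grip 79.9
shift units (present axes): [ 0.73   6.847 -0.007]
```

```bash
python3 -m inch '{"motion": [[[0.05,0.46,0],[0,0,0],0.2],[[0.05,0.46,0],[0,0,0],0.2],[[0.05,0.46,0],[0,0,0],0.2],[[0.05,0.46,0],[0,0,0],0.2],[[0.05,0.46,0],[0,0,0],0.2]]}' >/dev/null
python3 -m inch '{"motion": [[[0.05,0.46,0],[0,0,0],0.2],[[0.05,0.46,0],[0,0,0],0.2],[[0.05,0.46,0],[0,0,0],0.2],[[0.05,0.46,0],[0,0,0],0.2],[[0.05,0.46,0],[0,0,0],0.2]]}' >/dev/null
python3 -m inch '{"motion": [[[0.05,0.45,0],[0,0,0],0.2],[[0.05,0.45,0],[0,0,0],0.2],[[0.05,0.45,0],[0,0,0],0.2],[[0.05,0.45,0],[0,0,0],0.2],[[0.05,0.45,0],[0,0,0],0.2]]}'
python3 - <<'E'
from h import *
go([.498,-.126,.317],10)
c=snap('side'); save(c,'s3.png',(130,170,270,350),3.3)
print([proj(c,p).round(1) for p in([.4625,-.132,.083],[.498,-.126,.197],)])
v,u=np.mgrid[0:420,0:560]
E
```

```text
t: 9.7
tcp_pos: [0.4997, -0.1257, 0.3165]
eef_rot: [0.996, 0.085, 0.0, 0.0]
contact_force: [-0.1, 0.7, -2.0]
gripper_width: 0.361
grip_force: 79.9
turn about tool z: -0.25
t 9.7 tcp [ 0.4997 -0.1257  0.3165] th 9.75 zax [ 0. -0. -1.] w 0.361 F [-0.1  0.7 -2. ] grip 79.9
shift units (present axes): [-0.042 -0.001 -0.012]
[array([186.9, 289.3]), array([190.2, 272.2])]
```

View pics/s3.png

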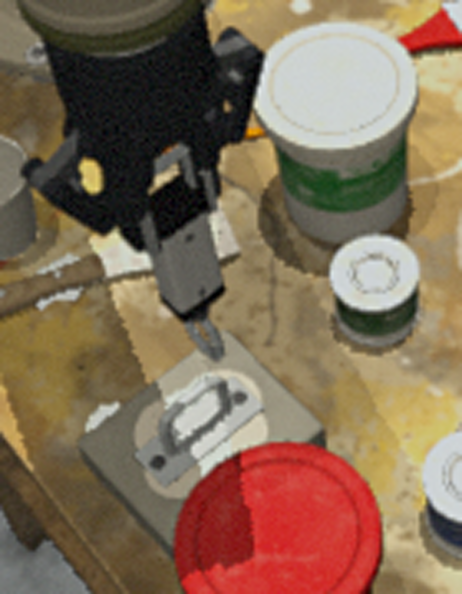

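The hook is at about (210,345) in the crop, beyond the bar, which is at (195,400). I'll check that the gauge hangs upright and where it sits.

```bash
python3 - <<'E'
from h import *
c=snap('side')
for z in(.3413,.2463,.2363,.1963): print(z,((proj(c,[.4985,-.1257,z])-[130,170])*3.3).round())
v,u=np.mgrid[0:420,0:560]; d=c["depth"].astype(float)
P=(np.stack([(u-c["cx"])/c["fx"]*d,(v-c["cy"])/c["fy"]*d,d,np.ones_like(d)],-1)@np.linalg.inv(c["view"]).T)[...,:3]
a=np.radians(10);ex=np.array([np.cos(a),np.sin(a)]);ey=np.array([-np.sin(a),np.cos(a)])
def sl(z0,z1):
    m=(abs(P[...,0]-.5)<.04)&(abs(P[...,1]+.126)<.04)&(P[...,2]>z0)&(P[...,2]<z1)&(d>0)
    Q=P[m][:,:2]-[.4985,-.1257]; 
    if len(Q): print(z0,len(Q),"x' med/max",np.median(Q@ex).round(4),(Q@ex).max().round(4),"y' min,med,max",(Q@ey).min().round(4),np.median(Q@ey).round(4),(Q@ey).max().round(4))
for z in(.18,.19,.2,.21,.22,.25,.27,.29,.30): sl(z,z+.012)
E
```

```text
0.3413 [163. 194.]
0.2463 [188. 292.]
0.2363 [190. 302.]
0.1963 [200. 338.]
0.18 7 x' med/max 0.0009 0.0031 y' min,med,max -0.0077 -0.0057 -0.0015
0.19 36 x' med/max -0.0009 0.0199 y' min,med,max -0.0092 -0.0059 -0.0015
0.2 16 x' med/max 0.0057 0.0218 y' min,med,max -0.008 -0.0064 -0.0031
0.21 18 x' med/max 0.0202 0.0233 y' min,med,max -0.0083 -0.0057 -0.003
0.22 26 x' med/max 0.0151 0.0215 y' min,med,max -0.0085 -0.006 -0.0026
0.25 70 x' med/max 0.0144 0.0176 y' min,med,max -0.0213 -0.0109 0.0094
0.27 79 x' med/max 0.0145 0.0175 y' min,med,max -0.0212 -0.0091 0.0094
0.29 72 x' med/max 0.0151 0.0168 y' min,med,max -0.0215 -0.0114 0.0089
0.3 74 x' med/max 0.0151 0.0182 y' min,med,max -0.0215 -0.0085 0.0093
```

```bash
python3 -m inch '{"motion": [[[0,-0.05,0.45],[0,0,0],0.2],[[0,-0.05,0.45],[0,0,0],0.2],[[0,0,0.45],[0,0,0],0.2],[[0,0,0.45],[0,0,0],0.2],[[0,0,0.45],[0,0,0],0.2]]}' >/dev/null
python3 -m inch '{"motion": [[[0,0,0.4],[0,0,0],0.2],[[0,0,0.4],[0,0,0],0.2],[[0,0,0.3],[0,0,0],0.2],[[0,0,0.08],[0,0,0],0.2],[[0,0,0],[0,0,0],0.2]]}'
python3 - <<'E'
from h import *
go([.4625,-.130,.179],10)
c=snap('side'); save(c,'s4.png',(150,230,250,330),6)
print([((proj(c,p)-[150,230])*6).round() for p in([.4625,-.132,.083],[.498,-.126,.059],)])
E
```

```text
t: 10.63
tcp_pos: [0.4981, -0.1202, 0.1785]
eef_rot: [0.996, 0.086, -0.001, -0.0]
contact_force: [-0.0, 0.0, -1.8]
gripper_width: 0.363
grip_force: 80.0
turn about tool z: -0.15
t 10.63 tcp [ 0.4981 -0.1202  0.1785] th 9.85 zax [-0.002  0.001 -1.   ] w 0.363 F [-0.   0.  -1.8] grip 80.0
shift units (present axes): [-0.92   0.088 -0.011]
[array([221., 356.]), array([292., 452.])]
```

View pics/s4.png

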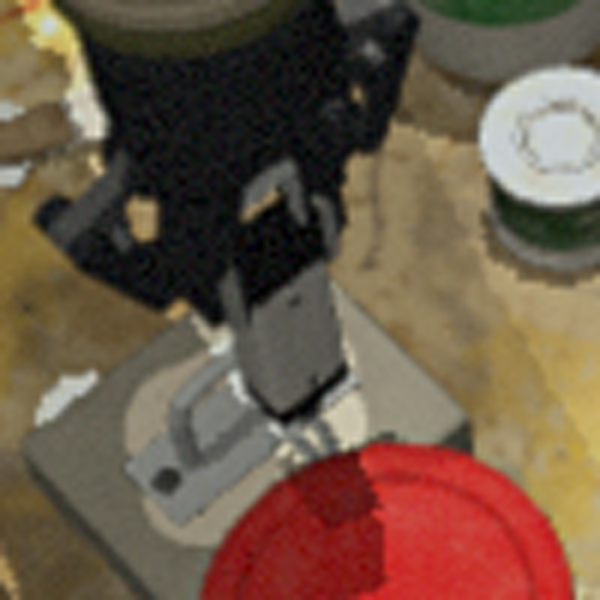

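The gauge stands beyond the loop, with its hook at about (310,430) just clear of the tub lid; the loop bar is at about (210,380). Now I'll bring the bar in by moving to -x.

```bash
python3 -m inch '{"motion": [[[-0.18,0,0],[0,0,0],0.2],[[-0.18,0,0],[0,0,0],0.2],[[-0.18,0,0],[0,0,0],0.2]]}'
python3 -m inch '{"motion": [[[-0.18,0,0],[0,0,0],0.2],[[-0.18,0,0],[0,0,0],0.2],[[0,0,0],[0,0,0],0.2]]}'
python3 -m inch '{"motion": [[[0,0,-0.1],[0,0,0],0.2],[[0,0,-0.1],[0,0,0],0.2],[[0,0,-0.1],[0,0,0],0.2],[[0,0,-0.1],[0,0,0],0.2],[[0,0,0],[0,0,0],0.2]]}'
python3 -m inch '{"motion": [[[0,0,-0.1],[0,0,0],0.2],[[0,0,-0.1],[0,0,0],0.2],[[0,0,-0.1],[0,0,0],0.2],[[0,0,0],[0,0,0],0.2]]}'
python3 - <<'E'
from h import *
go([.4625,-.130,.179],10)
c=snap('side'); save(c,'s5.png',(150,230,250,330),6)
E
```

```text
t: 10.93
tcp_pos: [0.477, -0.1248, 0.1801]
eef_rot: [0.996, 0.086, 0.001, 0.0]
contact_force: [-0.1, 0.1, -2.5]
gripper_width: 0.359
grip_force: 80.0
t: 11.18
tcp_pos: [0.4618, -0.1277, 0.1796]
eef_rot: [0.996, 0.086, -0.0, 0.0]
contact_force: [-0.6, 0.5, -1.9]
gripper_width: 0.363
grip_force: 80.0
t: 11.6
tcp_pos: [0.4641, -0.127, 0.1965]
eef_rot: [0.996, 0.086, 0.001, 0.0]
contact_force: [0.7, -0.4, -1.9]
gripper_width: 0.359
grip_force: 80.0
t: 11.93
tcp_pos: [0.4632, -0.1269, 0.2077]
eef_rot: [0.996, 0.086, -0.0, -0.0]
contact_force: [-0.2, 0.7, -6.4]
gripper_width: 0.365
grip_force: 79.5
turn about tool z: -0.11
t 11.93 tcp [ 0.4632 -0.1269  0.2077] th 9.89 zax [-0.  0. -1.] w 0.365 F [-0.2  0.7 -6.4] grip 79.5
shift units (present axes): [-0.031  0.073  0.718]
```

View pics/s5.png

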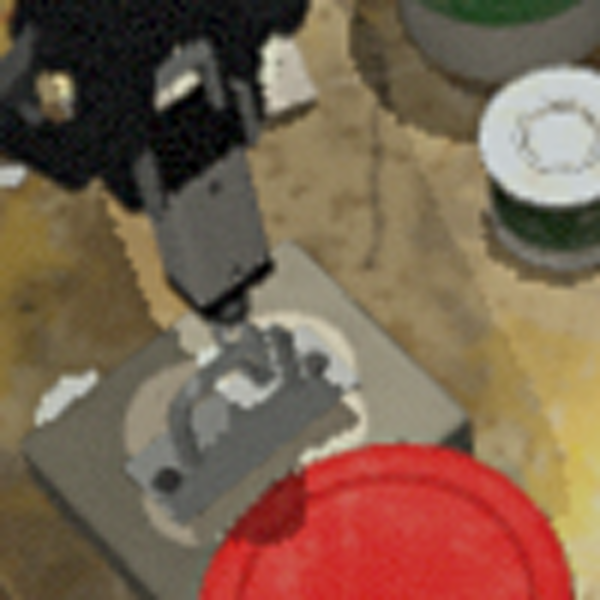

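The bar is seated in the hook at (255,350), and the force has risen by 4.4 N over the gauge's own weight. Now I'll pull up, first to just short of the mark.

```bash
python3 -m inch '{"motion": [[[0,0,-0.15],[0,0,0],0.2],[[0,0,-0.15],[0,0,0],0.2],[[0,0,-0.15],[0,0,0],0.2],[[0,0,-0.15],[0,0,0],0.2],[[0,0,0],[0,0,0],0.2]]}' 100
python3 -m inch '{"motion": [[[0,0,-0.1],[0,0,0],0.2],[[0,0,-0.1],[0,0,0],0.2],[[0,0,-0.1],[0,0,0],0.2],[[0,0,0],[0,0,0],0.2],[[0,0,0],[0,0,0],0.2]]}'
python3 - <<'E'
from h import *
go([.4625,-.130,.2507],10)
f=[]
for i in range(8):
    c=snap('side'); f.append(monitor.sense()["contact_force"])
print(np.mean(f,0).round(2),np.std(f,0).round(2))
save(c,'s6.png',(150,220,230,300),7.5)
E
```

```text
t: 12.4
tcp_pos: [0.4628, -0.1268, 0.2318]
eef_rot: [0.996, 0.086, -0.0, -0.0]
contact_force: [-3.0, 0.1, -12.6]
gripper_width: 0.361
grip_force: 99.8
t: 12.82
tcp_pos: [0.4629, -0.1268, 0.2429]
eef_rot: [0.996, 0.086, -0.001, -0.0]
contact_force: [-2.3, 0.9, -16.5]
gripper_width: 0.359
grip_force: 100.1
turn about tool z: -0.11
t 12.82 tcp [ 0.4629 -0.1268  0.2429] th 9.89 zax [-0.001  0.    -1.   ] w 0.359 F [ -2.3   0.9 -16.5] grip 100.1
shift units (present axes): [-0.023  0.077 -0.194]
[ -3.2    1.35 -15.3 ] [0.42 0.75 0.43]
```

View pics/s6.png

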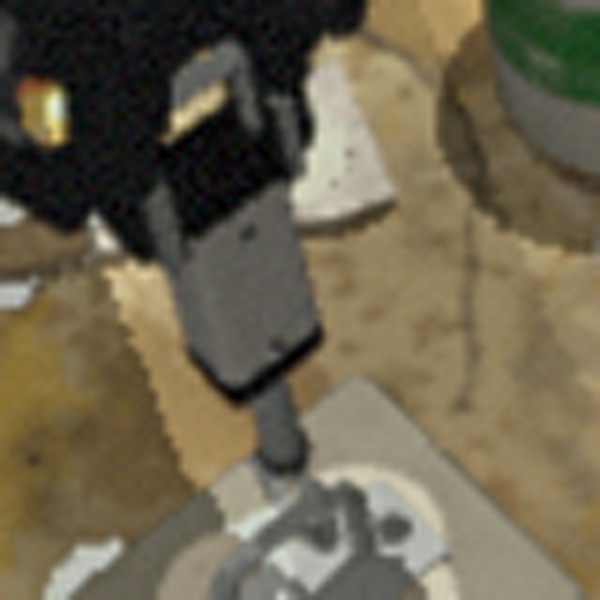

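The band isn't clearly out yet: the rod shows from the mouth (270,385) to the ferrule (285,465) in the crop. The remaining checks will be numeric, using a brightness profile along the rod.

```bash
cat >> h.py <<'E'
def state(n=8,prof=True,off=None):
    f=[];fr=[]
    for i in range(n):
        c=snap('side'); f.append(monitor.sense()["contact_force"]); fr.append(c["frame"].astype(float))
    s=monitor.sense(); p=s["tcp_pos"]; g=np.mean(fr,0).mean(-1).astype(np.float32)
    F=np.mean(f,0); print("t",round(s["t"],2),"tcp",p.round(4),"F",F.round(2),"ext_F",round((-F[2]-2.0-2.8)/280*1000,1),"ext_z",round((p[2]-.2035)*1000,1))
    # along axis: z below mouth in mm; anchor = seen offset of the gauge vs projection (+x' 2.5, y' -6 mm)
    a=np.radians(10); o=np.array([np.cos(a),np.sin(a),0])*.0085+np.array([-np.sin(a),np.cos(a),0])*-.006
    out=[]
    for k in range(-12,62,2):
        q=proj(c,p+o+[0,0,-.0702-k/1000])
        v=[cv2.remap(g,np.float32([[q[0]+d]]),np.float32([[q[1]]]),cv2.INTER_LINEAR)[0,0] for d in(-1,0,1)]
        out.append((k,int(np.mean(v))))
    print(*["%d:%d"%x for x in out])
E
python3 -c "
from h import *; state()"
python3 -m inch '{"motion": [[[-0.03,0,-0.05],[0,0,0],0.2],[[-0.03,0,-0.05],[0,0,0],0.2],[[0,0,-0.05],[0,0,0],0.2],[[0,0,0],[0,0,0],0.2],[[0,0,0],[0,0,0],0.2]]}' >/dev/null
python3 -c "
from h import *; state()"
```

```text
t 13.62 tcp [ 0.4632 -0.1269  0.2433] F [ -3.6    1.91 -15.38] ext_F 37.8 ext_z 39.8
-12:90 -10:90 -8:86 -6:79 -4:63 -2:44 0:26 2:18 4:28 6:44 8:65 10:78 12:83 14:85 16:85 18:84 20:83 22:83 24:83 26:83 28:82 30:81 32:80 34:79 36:77 38:73 40:66 42:59 44:50 46:53 48:71 50:88 52:111 54:126 56:128 58:132 60:137
t 14.43 tcp [ 0.4611 -0.1273  0.2494] F [  0.09   3.24 -17.09] ext_F 43.9 ext_z 45.9
-12:91 -10:91 -8:89 -6:84 -4:71 -2:54 0:34 2:16 4:19 6:27 8:47 10:68 12:79 14:87 16:86 18:85 20:86 22:86 24:86 26:86 28:86 30:86 32:86 34:86 36:85 38:83 40:79 42:77 44:76 46:74 48:69 50:64 52:60 54:61 56:85 58:107 60:117
```

```bash
python3 -m inch '{"motion": [[[0,-0.03,-0.05],[0,0,0],0.2],[[0,0,-0.05],[0,0,0],0.2],[[0,0,0],[0,0,0],0.2],[[0,0,0],[0,0,0],0.2]]}' >/dev/null
python3 -c "
from h import *; state(12)"
python3 -m inch '{"motion": [[[0,0,-0.04],[0,0,0],0.2],[[0,0,0],[0,0,0],0.2],[[0,0,0],[0,0,0],0.2]]}' >/dev/null
python3 -c "
from h import *; state(12)"
```

```text
t 15.37 tcp [ 0.4608 -0.1265  0.2534] F [  1.37  -0.47 -18.31] ext_F 48.2 ext_z 49.9
-12:92 -10:92 -8:92 -6:88 -4:82 -2:54 0:29 2:20 4:16 6:31 8:47 10:66 12:79 14:85 16:87 18:85 20:85 22:85 24:84 26:84 28:85 30:85 32:84 34:83 36:84 38:84 40:84 42:84 44:82 46:79 48:77 50:75 52:70 54:59 56:57 58:59 60:68
t 16.22 tcp [ 0.4607 -0.1263  0.2549] F [  1.65  -1.7  -18.46] ext_F 48.8 ext_z 51.4
-12:91 -10:92 -8:88 -6:83 -4:69 -2:53 0:33 2:17 4:13 6:19 8:38 10:57 12:76 14:86 16:87 18:86 20:85 22:84 24:85 26:85 28:85 30:85 32:85 34:85 36:84 38:84 40:84 42:83 44:82 46:80 48:78 50:76 52:75 54:67 56:55 58:54 60:57
```

The force reads 49 mm of rod out and the height reads 51 mm. Both lie between the band fully out (46) and the ring showing (60). The force is steady and the tool is upright, so I'm handing in.

```bash
python3 -c "
from h import *
go([.4607,-.1263,.2549],10); print(ticket.job_done())"
```

```text
turn about tool z: -0.12
t 16.22 tcp [ 0.4607 -0.1263  0.2549] th 9.88 zax [ 0. -0. -1.] w 0.359 F [  1.   -2.4 -18.6] grip 100.4
shift units (present axes): [-0.001 -0.     0.001]
the job is handed in; nothing more can be done
None
```

I handed the job in with the gauge upright, its hook under the loop bar and a steady pull of about 16.5 N; that puts the rod about 49–51 mm out by force and height, past the broad band (46 mm) and short of the ring (60 mm), though the side camera could not show the band clear of the case.

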